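# Plug a sample carrier into the quarter-turn test socket and hold it home

## Task

Take the sample carrier with the copper can out of the black stand and plug it into the round socket of the bench test box: lugs into the notches, push it down against the sprung contacts, then twist it clockwise (seen from above) about a quarter turn, as far as it goes. Finish while still holding it there, pressed fully home: keep your grip and keep pushing, do not let go, because the contact check only reads while it is pressed down. Leave the carrier with the aluminium can in the stand and the tape, tweezers and screwdriver where they lie.

Things in the scene. Friction and masses are not known exactly. Their poses are not given: they have to be found in the camera images.
- copper_can (a point): The carrier to plug in: copper can (upright cylinder, 36 mm diameter, 40 mm tall, grip at any yaw) on a gold flange (54 mm diameter, 5 mm thick) on a black plug pointing down. This point: on the axis, mid-height of the can, 20 mm below its top, 25 mm above the flange's underside, 42 mm above the plug's foot. z up; x along the two lugs (red stripe on the can's top, red marks on the flange).
- copper: The same carrier, origin at the centre of the plug's foot, same axes; 62 mm tall, about 0.2 kg. Plug: 34 mm diameter, 17 mm long, foot chamfered. At its foot two opposite brass lugs, 44 mm over both, each 7 mm wide, 1 to 7 mm above the foot. The lugs are alike: half a turn makes no difference.
- blank_can (a point): The other carrier, same shape and size but with an aluminium (silver) can; the same point of it. It stays in the stand.
- stand: Black plastic stand, 85 x 190 x 24 mm, fixed to the bench, origin at the centre of its underside. Two 47 mm round holes, 50 mm either side of its middle along its y axis; a carrier hangs in each, flange on the stand's top. Either carrier may be in either hole, turned anyhow.
- socket_mouth (a point): Rim centre of the socket: aluminium turret, 60 mm outside, 25 mm tall, rim 65 mm above the bench, on a fixed grey test box with a dark top panel (170 x 130 x 40 mm). z up; x along the two opposite entry notches (white marks; about 12 mm wide, 49 mm across both; bore 37 mm). Home: the carrier's flange rests on the rim, copper_can 25 mm above this point.
- socket_lock (a point): The same point, its x axis along where the lugs lie at the stop (green marks), 80 degrees (1.40 rad) clockwise of socket_mouth's x seen from above. The lugs turn only in the last 3 mm before home and only clockwise. At the stop the spring lifts the carrier 6 mm if it is not pressed down.
- contacts (a joint): Travel (m) of the sprung contact plate in the socket: 0 up, 0.010 with the carrier fully home. The plate meets the plug 10 mm before home; its push grows from 4 N to about 11 N at home.
- tape: Roll of amber tape lying flat, 72 mm outer diameter, 19 mm high; origin at the centre of its underside.
- tweezers: Steel tweezers lying on the bench, 133 mm long, 7 mm high; origin underneath the middle, x along them.
- driver: Screwdriver with a blue handle, 150 mm long, lying on the bench between the stand and the test box; x along it.
Not all that is in view belongs to the job. Of the things that look like the copper, the smaller one is meant.

How it is judged:
On the way, in this order (a step that is already met when the one before it is completed fails the run):
1. the copper carrier is lifted clear of the stand (height (world z) of copper_can above 0.1 m), for 0.1 s.
2. it is pushed down into the socket with its lugs in the notches, nearly home, before it is turned (z of copper_can in the frame of socket_mouth below 0.031 m and horizontal distance between copper_can and socket_mouth below 0.006 m and angle between the x axis of copper_can and the x axis of socket_mouth, either way round below 0.3 rad), for 0.02 s.
At the end, for the whole second after the job is handed in: For the last second the copper carrier is gripped (over 3 N), at rest and pressed home in the socket: flange within 2.5 mm of the rim, contacts pressed 7.5 mm, upright (0.08 rad), centred (5 mm), lugs within 0.16 rad of the stop; the aluminium carrier stands in the stand (z of copper_can in the frame of socket_mouth below 0.0275 m and horizontal distance between copper_can and socket_mouth below 0.005 m and angle between copper_can's own z axis and vertical below 0.08 rad and angle between the x axis of copper_can and the x axis of socket_lock, either way round below 0.16 rad and value of joint contacts above 0.0075 m and contact force between the fingers and copper above 3 N and linear speed of copper below 0.02 m/s and distance between blank_can and stand below 0.08 m and angle between blank_can's own z axis and vertical below 0.1 rad); the arm keeps its last pose, push and grip.
It fails at once if the aluminium carrier is moved (distance of blank_can from where it was at the start of the episode above 0.02 m).
It fails at once if the tape is moved (distance of tape from where it was at the start of the episode above 0.03 m).
It fails at once if the tweezers are moved (distance of tweezers from where it was at the start of the episode above 0.03 m).
It fails at once if the screwdriver is moved (distance of driver from where it was at the start of the episode above 0.03 m).
It also fails if it takes over 42 s, if anything falls off the work surface, if the arm or the gripper's body presses on something with over 40 N, if the wrist force passes 120 N, or if a joint passes its speed limit or range.

## Robot

A 6-joint arm with a two-finger parallel gripper is mounted at the origin on the work surface. World frame = base frame: x ahead of the robot, y to its left, z up, the work surface at z = 0. Lengths are in m, angles in rad, forces in N, time in s.
With the tool pointing down it reaches from about 0.275 to 0.825 m from the base axis. Payload 5.2 kg.
Tool frame: the origin (TCP) lies midway between the tips of the shut fingers; the grasp point (between the pads) lies 19 mm behind it; z points along the fingers, y is the line along which they close (so a half turn about z gives the same grasp; the last joint's range is limited). The gripper opens to 93 mm and grips with 3 to 60 N. Pads are 15 mm wide; open, the fingers measure 128 mm over their backs; the gripper's body (75 mm by 188 mm) begins 65 mm behind the grasp point.
Start: joints at [1.013, 0.259, 1.535, -0, 1.348, -0.203], TCP at [0.191, 0.516, 0.219] pointing down, gripper open.
Joint ranges: [-3.14, 3.14], [-0.91, 2.08], [0.19, 2.58], [-1.22, 4.36], [0.22, 2.71], [-3.12, 3.12]. Speed limits (rad/s): [2.57, 2.57, 3.14, 3.14, 3.14, 3.14].

## Interface

Orientations are given as a unit quaternion [x, y, z, w].
In Python, from rig import get_obs, eyes, order gives the robot as it stands.
- The arm moves only by the shell command python3 -m jog 'ROWS' [FORCE]. ROWS is JSON, a list of rows, each an object of numbers: "x", "y", "z": the shift along the tool's x, y, z in units of 50 mm (1.0 is 50 mm); "ax", "ay", "az": the turn, a rotation vector about the tool's x, y, z in units of 5 degrees (1.0 is 5 degrees); "grip": the finger opening in mm, from 0 to 93. In form: [{"x": .., "y": .., "z": .., "ax": .., "ay": .., "az": .., "grip": ..}, ...]. A call has 1 to 5 rows; each row shifts and turns the commanded pose from where the row before left it, along the tool's axes as they then stand; what a row does not reach is not made up. A row lasts 1/10 s, in which the tool goes at most 50 mm and 8.59 degrees, less where a joint would pass 70% of its speed; a pose out of reach is approached as far as the arm can. A call is refused whole if a number of a shift passes 1 or a number of a turn 1, either way. A call with a gripper value outside its range is refused whole. The fingers move at their own pace and stop on an object; FORCE is the grip in N (left out, the last holds). Time passes only in rows, so rows that do not move let the fingers close. It gives the time, the measured TCP pose, the force, the opening and the grip force at its end, in the units of the state.
- get_obs(): the state, without advancing time (a new reading comes with each control period).
- eyes.snapshot(name): name is "side" or "top"; returns a dict with "frame" (400x640x3 uint8, blue, green, red), "depth" (400x640 float32, m along the optical axis (not along the pixel's ray), 0 where there is no reading), "K" (3x3 intrinsics, pixels), "xyz" and "attitude" of the camera in the world. Camera axes: x right, y down, z forward; pixel columns grow to the right and rows downward; lengths in m; the calibration is good to about 2 mm. A picture is of the moment at which its call begins.
- order.finish_job(): hands the job in; it is judged then, once.
The state is a dict: "time_s": time; "joints": joint angles; "joint_vel": joint speeds; "effort": joint torques, N m; "eef_pos": TCP position; "tcp_rot": TCP orientation; "contact_force": force on the tool from outside, world axes, zero at the start; "torque": the same for the moment, N m; "finger_gap": finger opening in m; "grasp_force": force on a finger pad.
Only numpy, scipy, OpenCV 4.12 (cv2) and the standard library are available. Lean on these libraries where they do the work, as an engineer would, in place of code of your own. Each camera call takes 0.05 s, during which the arm holds its last target. There are 200 camera calls.

## Working session

There is one attempt and no reset: what is moved stays moved. The work goes in short steps, Python scripts to look and compute and a shell command to move; the robot and the scene stay as the last step left them, time stands still between calls to the robot, and variables do not carry over. Pictures are saved under pics/ and viewed, at most 10 in all, crops included, and the job is handed in when it is done.

```bash
ls; mkdir -p pics; python3 - <<'E'
from rig import get_obs, eyes
import cv2,numpy as np
print(get_obs())
for n in("top","side"):
    s=eyes.snapshot(n); cv2.imwrite(f"pics/{n}0.png",s["frame"]); np.savez(f"{n}0.npz",**s)
    print(n,s["K"],s["xyz"],s["attitude"])
E
```

```text
pics
{'time_s': 0.0, 'joints': array([ 1.01318492e+00,  2.59345326e-01,  1.53609961e+00,  3.80259420e-05,
        1.34796501e+00, -2.02767963e-01]), 'joint_vel': array([ 1.96970478e-04,  5.74276105e-04,  9.28930688e-05,  8.45301169e-04,
       -1.79971589e-03, -1.09743551e-04]), 'effort': array([ 1.42722660e-03, -4.37299562e+01, -2.83997977e+01,  7.19550275e-02,
        4.13026067e-02, -2.01101502e-04]), 'eef_pos': array([0.19074914, 0.51528434, 0.21780981]), 'tcp_rot': array([ 1.76496437e-01,  9.84300859e-01, -8.36883912e-04, -3.54410816e-04]), 'contact_force': array([ 0.58237387, -0.40765658,  0.62098667]), 'torque': array([-0.02396475,  0.02195798, -0.03231986]), 'grasp_force': 0.0, 'finger_gap': 0.0930914140760229}
top [[434.23000547   0.         321.76687867]
 [  0.         434.23000547 195.0707123 ]
 [  0.           0.           1.        ]] [0.43741556 0.04927749 1.23219747] [-0.70159569  0.70743681 -0.05667275  0.06391278]
side [[385.61786303   0.         316.38968219]
 [  0.         385.61786303 197.08950191]
 [  0.           0.           1.        ]] [ 0.24070183 -0.41569177  0.57997713] [ 0.85502728 -0.29101147  0.14924204 -0.40245185]
```

View pics/top0.png

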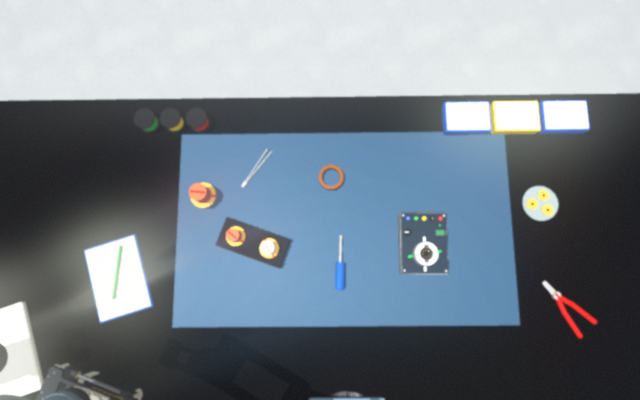

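View pics/side0.png

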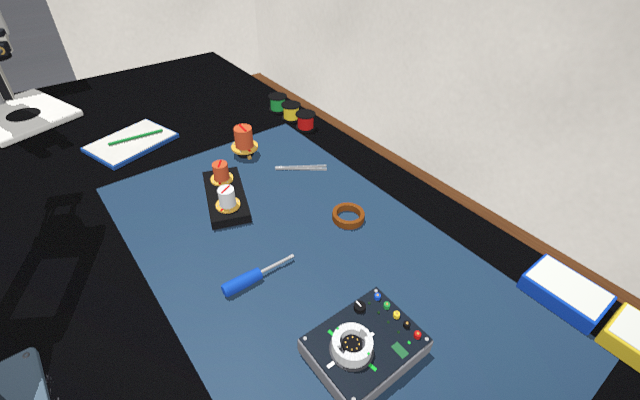

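```bash
cat > h.py <<'E'
import numpy as np,cv2
from scipy.spatial.transform import Rotation as R
def px2w(s,uv,z):
    uv=np.atleast_2d(np.asarray(uv,float)); r=np.c_[uv,np.ones(len(uv))]@np.linalg.inv(s["K"]).T@R.from_quat(s["attitude"]).as_matrix().T
    return s["xyz"]+r*((z-s["xyz"][2])/r[:,2])[:,None]
def w2px(s,p):
    c=(np.atleast_2d(p)-s["xyz"])@R.from_quat(s["attitude"]).as_matrix()@s["K"].T
    return c[:,:2]/c[:,2:]
E
python3 - <<'E'
from h import *
t=dict(np.load("top0.npz"));d=dict(np.load("side0.npz"))
def up(im,x,y,w,h,k): return cv2.resize(im[y:y+h,x:x+w],None,fx=k,fy=k,interpolation=cv2.INTER_CUBIC)
a=up(t["frame"],210,210,90,65,4.4);b=up(t["frame"],390,205,70,75,4)
c=up(d["frame"],195,150,66,80,3.5);e=up(d["frame"],295,285,145,110,3.6)
can=np.zeros((600,800,3),np.uint8)
can[:a.shape[0],:a.shape[1]]=a; can[:b.shape[0],400:400+b.shape[1]]=b
can[305:305+c.shape[0],:c.shape[1]]=c[:295]; e=e[:295,:540]; can[305:305+e.shape[0],240:240+e.shape[1]]=e
cv2.imwrite("pics/crop0.png",can)
# rough positions
for n,uv,z in(("canTop",(235,236),.069),("silver",(269,247),.069),("socket",(426.5,253.5),.065),("tape",(331,177),.02),("driver",(340,275),.02),("drivertip",(341,237),.01)): print(n,px2w(t,uv,z))
for n,uv,z in(("canTop",(221,164),.069),("silver",(226,189),.069),("socket",(352,340),.065)): print(n,px2w(d,uv,z))
E
```

```text
canTop [[0.52884034 0.29391624 0.069     ]]
silver [[0.49879397 0.20225587 0.069     ]]
socket [[ 0.47849632 -0.21680426  0.065     ]]
tape [[0.69854754 0.03423527 0.02      ]]
driver [[0.4234167  0.01255499 0.02      ]]
drivertip [[0.52822766 0.00792446 0.01      ]]
canTop [[0.53409038 0.29911132 0.069     ]]
silver [[0.49867985 0.20784374 0.069     ]]
socket [[ 0.47781042 -0.215434    0.065     ]]
```

View pics/crop0.png

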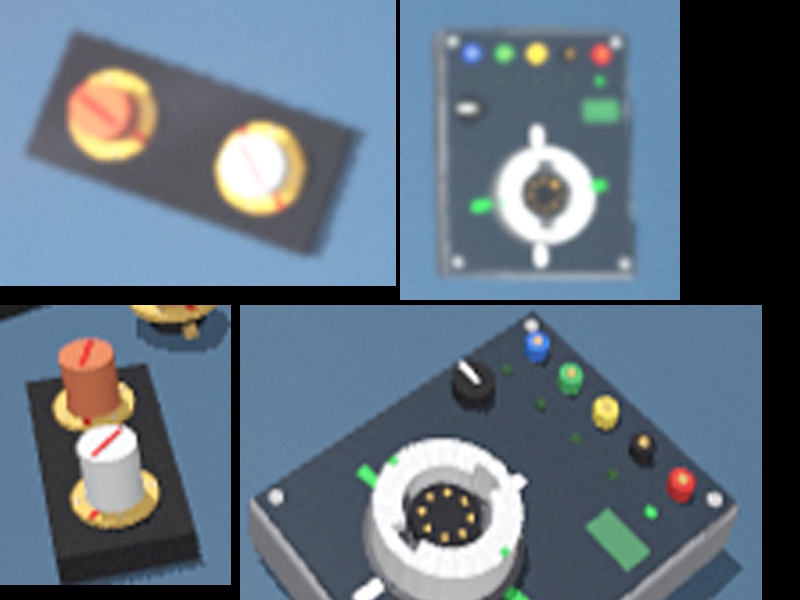

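```bash
cat >> h.py <<'E'
def mask(f,lo,hi,box):
    h=cv2.cvtColor(f,cv2.COLOR_BGR2HSV); m=cv2.inRange(h,lo,hi); k=np.zeros_like(m); x,y,w,hh=box; k[y:y+hh,x:x+w]=255; return m&k
def pts(m): return np.argwhere(m)[:,::-1].astype(float)
def hullfit(s,m,z):
    p=px2w(s,cv2.convexHull(pts(m).astype(np.float32))[:,0],z)[:,:2].astype(np.float32)
    return cv2.minEnclosingCircle(p)+ (cv2.fitEllipse(p) if len(p)>5 else None,)
def axis(s,m,z):
    p=px2w(s,pts(m),z)[:,:2]; c=p.mean(0); w,v=np.linalg.eigh(np.cov((p-c).T)); a=np.degrees(np.arctan2(v[1,1],v[0,1]))%180
    return c.round(4),a.round(1),np.sqrt(w).round(4),len(p)
E
python3 - <<'E'
from h import *
t=dict(np.load("top0.npz"));d=dict(np.load("side0.npz"))
np.set_printoptions(suppress=True,precision=4)
for n,s,bx in(("top",t,(220,222,32,28)),("side",d,(205,158,32,30))):
    f=s["frame"]
    g=mask(f,(14,70,120),(32,255,255),bx); print(n,"gold",hullfit(s,g,.029))
    o=mask(f,(0,100,60),(13,255,255),bx); print(" orange",hullfit(s,o,.06),o.sum()//255)
    # red stripe: low green
    b=f.astype(int); r=((b[...,1]<b[...,2]*.42)&(b[...,2]>120)&(o>0)).astype(np.uint8); print(" stripe",axis(s,r,.069)); print(pts(r).tolist())
for n,s,bx in(("top",t,(402,230,46,44)),("side",d,(315,310,70,75))):
    f=s["frame"]; w=mask(f,(0,0,150),(180,45,255),bx); 
    nn,l,st,c=cv2.connectedComponentsWithStats(w)
    for i in range(1,nn):
        if st[i,4]>4: print(n,"white",st[i],c[i],px2w(s,c[i],.04)[0],px2w(s,c[i],.065)[0])
    g=mask(f,(50,110,110),(75,255,255),bx); nn,l,st,c=cv2.connectedComponentsWithStats(g)
    for i in range(1,nn):
        if st[i,4]>1: print(n,"green",st[i],c[i],px2w(s,c[i],.04)[0],px2w(s,c[i],.065)[0])
E
```

```text
top gold ((0.5331418514251709, 0.30205273628234863), 0.029833439737558365, ((0.5329280495643616, 0.3017359673976898), (0.054541200399398804, 0.05956760793924332), 88.39774322509766))
 orange ((0.5290663838386536, 0.29751917719841003), 0.02719207853078842, ((0.531082272529602, 0.29780861735343933), (0.03281565010547638, 0.05715034529566765), 154.12904357910156)) 168
 stripe (array([nan, nan]), np.float64(nan), array([nan, nan]), 0)
[]
side gold ((0.5309154987335205, 0.2994458079338074), 0.030072776600718498, ((0.5306450724601746, 0.30160027742385864), (0.05460363253951073, 0.05928616598248482), 146.6922607421875))
 orange ((0.5239124298095703, 0.27824586629867554), 0.056646283715963364, ((0.5240622758865356, 0.2821117341518402), (0.03910838067531586, 0.12154901772737503), 160.3699493408203)) 319
 stripe (array([0.5231, 0.2804]), np.float64(69.3), array([0.0049, 0.0419]), 13)
[[220.0, 160.0], [220.0, 161.0], [219.0, 162.0], [220.0, 162.0], [220.0, 163.0], [219.0, 164.0], [218.0, 165.0], [219.0, 165.0], [218.0, 166.0], [219.0, 182.0], [220.0, 183.0], [228.0, 186.0], [227.0, 187.0]]
top 
[... 1210 characters left out ...]
.4607 -0.1854  0.065 ]
side green [368 353   2   2   3] [368.3333 353.3333] [ 0.4941 -0.2365  0.04  ] [ 0.4824 -0.2448  0.065 ]
side green [368 363   9   9  40] [372.425 366.975] [ 0.4842 -0.2552  0.04  ] [ 0.4729 -0.2626  0.065 ]h.py:16: RuntimeWarning: Mean of empty slice.
  p=px2w(s,pts(m),z)[:,:2]; c=p.mean(0); w,v=np.linalg.eigh(np.cov((p-c).T)); a=np.degrees(np.arctan2(v[1,1],v[0,1]))%180
  ret = um.true_divide(
  avg = a.mean(axis, **keepdims_kw)
h.py:16: RuntimeWarning: Degrees of freedom <= 0 for slice
  p=px2w(s,pts(m),z)[:,:2]; c=p.mean(0); w,v=np.linalg.eigh(np.cov((p-c).T)); a=np.degrees(np.arctan2(v[1,1],v[0,1]))%180
  c *= np.true_divide(1, fact)
  c *= np.true_divide(1, fact)
```

```bash
python3 - <<'E'
from h import *
t=dict(np.load("top0.npz"));d=dict(np.load("side0.npz"))
np.set_printoptions(suppress=True,precision=4)
def ang(s,a,b,z):
    p=px2w(s,[a,b],z); v=p[1]-p[0]; print(p.mean(0),np.degrees(np.arctan2(v[1],v[0])))
ang(t,(228.2,230),(237.3,238),.069); ang(d,(218,166),(220.3,160),.069)
# flange marks side crop: (87,421),(114?)
print("white");ang(t,(424.2,238.2),(425.2,268.7),.04)
# copper stripe subpixel: redness G/R within can top
for s,c in((t,(.5315,.301,.069)),(d,(.5315,.301,.069))):
    u=w2px(s,c)[0]; print("can top px",u); x,y=np.round(u).astype(int); f=s["frame"].astype(int)
    print((100*f[y-7:y+8,x-8:x+9,1]/f[y-7:y+8,x-8:x+9,2]).astype(int))
for s,bx in((t,(413,240,27,27)),(d,(328,318,50,58))):
    m=mask(s["frame"],(0,0,190),(180,45,255),bx); e=cv2.morphologyEx(m,cv2.MORPH_OPEN,np.ones((5,5))); print(hullfit(s,e,.065))
E
```

```text
[0.5343 0.3001 0.069 ] -130.83146757235667
[0.5326 0.3055 0.069 ] 50.68074505265926
white
[ 0.4798 -0.2176  0.04  ] 179.16638172117538
can top px [232.3904 235.0286]
[[98 97 97 90 74 67 75 87 88 91 92 91 96 97 97 96 93]
 [96 98 90 70 57 63 75 81 80 81 82 83 88 92 94 94 93]
 [98 94 75 57 56 65 72 75 73 74 73 74 73 74 79 82 85]
 [96 82 61 57 56 61 67 71 73 73 73 73 71 66 64 69 75]
 [94 71 60 62 57 52 58 65 70 72 73 73 73 69 60 62 70]
 [91 66 64 69 65 57 52 55 63 69 72 73 73 70 62 58 66]
 [88 63 65 72 71 66 58 52 55 61 69 72 73 71 63 58 64]
 [88 64 65 72 73 72 68 61 53 54 61 69 72 72 64 57 65]
 [91 67 67 73 74 72 72 70 63 56 54 60 68 70 62 59 65]
 [92 71 73 76 74 74 74 73 70 64 57 54 61 64 59 61 66]
 [96 77 78 81 77 74 74 73 73 71 65 60 61 60 58 63 66]
 [97 82 79 85 81 77 74 74 74 72 71 67 62 57 61 63 61]
 [98 90 79 87 88 84 80 78 75 73 69 64 60 61 65 65 58]
 [99 97 85 86 92 92 91 88 81 73 68 66 67 71 73 74 67]
 [98 98 91 83 89 95 97 96 92 89 86 85 87 88 90 90 88]]
can top px [219.6074 164.0041]
[[134 137 133 136 134 136 134 137 136 135 137 135 132 134 134 135 134]
 [134 134 136 139 139
[... 625 characters left out ...]
57  60  61  61  55  44  56  61  61  60  60  57  55  53  56 134]
 [ 77  54  58  57  60  59  59  58  57  58  57  55  55  55  53  54  80]
 [ 81  54  56  56  55  55  56  56  56  56  56  56  56  54  55  54  67]
 [ 86  53  55  56  56  56  56  56  55  56  56  56  54  54  56  54  60]
 [ 74  53  55  56  56  56  55  56  56  56  55  55  55  55  54  53  56]]
((0.47878730297088623, -0.2151113748550415), 0.0325377881526947, ((0.4787519574165344, -0.2152250111103058), (0.059900879859924316, 0.06585423648357391), 177.6639862060547))
((0.47776249051094055, -0.21665337681770325), 0.031088294461369514, ((0.4775468707084656, -0.21633943915367126), (0.06019631773233414, 0.06154003366827965), 120.20745086669922))
```

```bash
python3 -m jog '[{"az":1,"grip":93},{"az":1},{"az":1},{"az":1},{"az":1}]' 50; python3 -m jog '[{"az":1},{"az":1},{"az":1},{"az":1},{"az":1}]'; python3 -m jog '[{"az":1},{"az":1},{"az":1},{"az":1},{"az":1}]'; python3 -m jog '[{"az":1},{"az":1},{"az":1},{},{}]'
cat > go.py <<'E'
# remaining shift in tool axes (units 50mm), yaw error, tilt
import sys
from h import *
from rig import get_obs
np.set_printoptions(suppress=True,precision=4)
o=get_obs(); r=R.from_quat(o["tcp_rot"]).as_matrix(); T=np.array(list(map(float,sys.argv[1:4])))
print("t",round(o["time_s"],2),"tcp",o["eef_pos"],"yaw",np.degrees(np.arctan2(r[1,0],r[0,0])).round(2),"zaxis",r[:,2],"j",o["joints"].round(2))
print("units x,y,z:",r.T@(T-o["eef_pos"])/.05,"F",o["contact_force"],"M",o["torque"],"gap",o["finger_gap"],"grip",o["grasp_force"])
E
python3 go.py .5313 .3003 .14
```

```text
t 0.1 tcp [0.1908 0.5153 0.2179] yaw 159.67 zaxis [-0.0009 -0.0014 -1.    ] j [ 1.01  0.26  1.54 -0.    1.35 -0.2 ]
units x,y,z: [-7.8808 -1.6646  1.5583] F [-0.1034 -0.0959  0.4293] M [-0.0113  0.0483 -0.0031] gap 0.09309962295409784 grip 0.0schema error: expected keys x, y, z, ax, ay, az, grip
schema error: expected keys x, y, z, ax, ay, az, grip
schema error: expected keys x, y, z, ax, ay, az, grip
schema error: expected keys x, y, z, ax, ay, az, grip
```

```bash
python3 -m jog '[{"x":-0.8,"y":-0.17,"z":0,"ax":0,"ay":0,"az":0,"grip":66},{"x":-0.8,"y":-0.17,"z":0,"ax":0,"ay":0,"az":0,"grip":66},{"x":-0.8,"y":-0.17,"z":0.2,"ax":0,"ay":0,"az":0,"grip":66},{"x":-0.8,"y":-0.17,"z":0.2,"ax":0,"ay":0,"az":0,"grip":66},{"x":-0.8,"y":-0.17,"z":0.2,"ax":0,"ay":0,"az":0,"grip":66}]' 50
python3 -m jog '[{"x":-0.8,"y":-0.17,"z":0.2,"ax":0,"ay":0,"az":0,"grip":66},{"x":-0.8,"y":-0.17,"z":0.2,"ax":0,"ay":0,"az":0,"grip":66},{"x":-0.8,"y":-0.17,"z":0.2,"ax":0,"ay":0,"az":0,"grip":66},{"x":-0.8,"y":-0.17,"z":0.2,"ax":0,"ay":0,"az":0,"grip":66},{"x":-0.68,"y":-0.13,"z":0.1,"ax":0,"ay":0,"az":0,"grip":66}]'
python3 -m jog '[{"x":0,"y":0,"z":0,"ax":0,"ay":0,"az":0,"grip":66},{"x":0,"y":0,"z":0,"ax":0,"ay":0,"az":0,"grip":66}]'
python3 go.py .5313 .3003 .033
python3 - <<'E'
from rig import eyes
import cv2,numpy as np
s=eyes.snapshot("side"); cv2.imwrite("pics/side1.png",cv2.resize(s["frame"][60:260,130:380],None,fx=3,fy=3)); np.savez("side1.npz",**s)
E
```

```text
time_s: 0.6
eef_pos: [0.3648, 0.4053, 0.1881]
tcp_rot: [0.176, 0.984, -0.0, -0.0]
contact_force: [0.6, -0.3, 0.6]
finger_gap: 0.066
grasp_force: 0.0
time_s: 1.1
eef_pos: [0.5326, 0.2993, 0.1421]
tcp_rot: [0.177, 0.984, -0.001, -0.001]
contact_force: [-0.1, 1.2, 0.0]
finger_gap: 0.0661
grasp_force: 0.0
time_s: 1.3
eef_pos: [0.5316, 0.3004, 0.1427]
tcp_rot: [0.177, 0.984, -0.0, -0.001]
contact_force: [0.1, 0.5, -0.6]
finger_gap: 0.0659
grasp_force: 0.0
t 1.3 tcp [0.5316 0.3004 0.1427] yaw 159.56 zaxis [-0.002  -0.0003 -1.    ] j [ 0.33  0.42  1.49  0.    1.23 -0.88]
units x,y,z: [ 0.0007 -0.0011  2.1946] F [ 0.0564  0.5432 -0.5686] M [-0.0138  0.0059 -0.014 ] gap 0.0659324705946408 grip 0.0
```

View pics/side1.png

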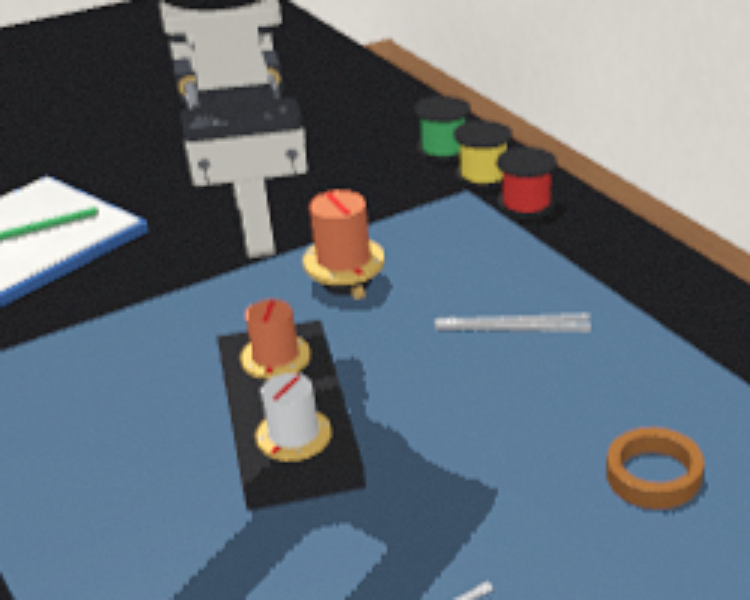

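The side view shows the gripper above the copper can, its near fingertip at about pixel (217,145) and the can top at (220,164). The fingers straddle along the stand line, so I descend.

```bash
python3 -m jog '[{"x":0,"y":0,"z":0.5,"ax":0,"ay":0,"az":0,"grip":66},{"x":0,"y":0,"z":0.5,"ax":0,"ay":0,"az":0,"grip":66},{"x":0,"y":0,"z":0.4,"ax":0,"ay":0,"az":0,"grip":66},{"x":0,"y":0,"z":0.4,"ax":0,"ay":0,"az":0,"grip":66},{"x":0,"y":0,"z":0.39,"ax":0,"ay":0,"az":0,"grip":66}]'
python3 -m jog '[{"x":0,"y":0,"z":0,"ax":0,"ay":0,"az":0,"grip":66},{"x":0,"y":0,"z":0,"ax":0,"ay":0,"az":0,"grip":45},{"x":0,"y":0,"z":0,"ax":0,"ay":0,"az":0,"grip":40},{"x":0,"y":0,"z":0,"ax":0,"ay":0,"az":0,"grip":36},{"x":0,"y":0,"z":0,"ax":0,"ay":0,"az":0,"grip":20}]' 50
python3 -m jog '[{"x":0,"y":0,"z":0,"ax":0,"ay":0,"az":0,"grip":20},{"x":0,"y":0,"z":0,"ax":0,"ay":0,"az":0,"grip":20},{"x":0,"y":0,"z":0,"ax":0,"ay":0,"az":0,"grip":20},{"x":0,"y":0,"z":0,"ax":0,"ay":0,"az":0,"grip":20}]' 50
python3 go.py .5313 .3003 .033
```

```text
time_s: 1.85
eef_pos: [0.5302, 0.3024, 0.0339]
tcp_rot: [0.175, 0.984, 0.0, -0.0]
contact_force: [-0.4, 0.7, 0.8]
finger_gap: 0.0662
grasp_force: 0.0
time_s: 2.35
eef_pos: [0.5322, 0.3013, 0.0352]
tcp_rot: [0.176, 0.984, 0.0, 0.001]
contact_force: [-0.4, -0.4, -1.1]
finger_gap: 0.0384
grasp_force: 0.0
time_s: 2.75
eef_pos: [0.5322, 0.3013, 0.035]
tcp_rot: [0.177, 0.984, 0.0, 0.001]
contact_force: [-0.9, -0.4, 4.8]
finger_gap: 0.0353
grasp_force: 50.0
t 2.75 tcp [0.5322 0.3013 0.035 ] yaw 159.67 zaxis [ 0.0012  0.0007 -1.    ] j [ 0.33  0.54  1.6   0.    1.   -0.88]
units x,y,z: [ 0.0089 -0.0254  0.0408] F [-0.8885 -0.4368  4.8259] M [0.0816 0.2223 0.0205] gap 0.035346981343470245 grip 50.00204801559448
```

```bash
python3 -m jog '[{"x":0,"y":0,"z":-0.2,"ax":0,"ay":0,"az":0,"grip":20},{"x":0,"y":0,"z":-0.4,"ax":0,"ay":0,"az":0,"grip":20},{"x":0,"y":0,"z":-0.5,"ax":0,"ay":0,"az":0,"grip":20},{"x":0,"y":0,"z":-0.5,"ax":0,"ay":0,"az":0,"grip":20},{"x":0,"y":0,"z":-0.4,"ax":0,"ay":0,"az":0,"grip":20}]' 50
python3 -m jog '[{"x":0,"y":0,"z":0,"ax":0,"ay":0,"az":1,"grip":20},{"x":0,"y":0,"z":0,"ax":0,"ay":0,"az":1,"grip":20},{"x":0,"y":0,"z":0,"ax":0,"ay":0,"az":1,"grip":20},{"x":0,"y":0,"z":0,"ax":0,"ay":0,"az":1,"grip":20},{"x":0,"y":0,"z":0,"ax":0,"ay":0,"az":1,"grip":20}]' 50
python3 -m jog '[{"x":0,"y":0,"z":0,"ax":0,"ay":0,"az":1,"grip":20},{"x":0,"y":0,"z":0,"ax":0,"ay":0,"az":1,"grip":20},{"x":0,"y":0,"z":0,"ax":0,"ay":0,"az":1,"grip":20},{"x":0,"y":0,"z":0,"ax":0,"ay":0,"az":1,"grip":20},{"x":0,"y":0,"z":0,"ax":0,"ay":0,"az":1,"grip":20}]' 50
python3 -m jog '[{"x":0,"y":0,"z":0,"ax":0,"ay":0,"az":0.2,"grip":20},{"x":0,"y":0,"z":0,"ax":0,"ay":0,"az":0,"grip":20}]'
python3 go.py .4785 -.2165 .135
```

```text
time_s: 3.25
eef_pos: [0.5316, 0.3008, 0.1355]
tcp_rot: [0.177, 0.984, -0.0, 0.0]
contact_force: [0.8, -0.5, -2.0]
finger_gap: 0.0354
grasp_force: 50.0
time_s: 3.75
eef_pos: [0.5312, 0.3007, 0.134]
tcp_rot: [0.387, 0.922, -0.001, -0.0]
contact_force: [0.5, 0.5, -2.6]
finger_gap: 0.0353
grasp_force: 50.0
time_s: 4.25
eef_pos: [0.5312, 0.3007, 0.1339]
tcp_rot: [0.577, 0.816, -0.001, -0.0]
contact_force: [-0.3, 0.3, -2.4]
finger_gap: 0.0352
grasp_force: 50.0
time_s: 4.45
eef_pos: [0.5314, 0.3008, 0.134]
tcp_rot: [0.582, 0.813, -0.0, -0.0]
contact_force: [-1.0, -0.1, -2.2]
finger_gap: 0.0351
grasp_force: 50.0
t 4.45 tcp [0.5314 0.3008 0.134 ] yaw 108.75 zaxis [-0.0007 -0.0004 -1.    ] j [ 0.33  0.43  1.5  -0.    1.21  0.01]
units x,y,z: [-9.4575 -4.3275 -0.0149] F [-0.9871 -0.1242 -2.242 ] M [-0.0623  0.0426  0.0201] gap 0.035109056725999226 grip 49.999369382858276
```

```bash
python3 -m jog '[{"x":-0.4,"y":-0.19,"z":0,"ax":0,"ay":0,"az":0,"grip":20},{"x":-0.8,"y":-0.36,"z":0,"ax":0,"ay":0,"az":0,"grip":20},{"x":-0.8,"y":-0.36,"z":0,"ax":0,"ay":0,"az":0,"grip":20},{"x":-0.8,"y":-0.36,"z":0,"ax":0,"ay":0,"az":0,"grip":20},{"x":-0.8,"y":-0.36,"z":0,"ax":0,"ay":0,"az":0,"grip":20}]' 50
python3 -m jog '[{"x":-0.8,"y":-0.36,"z":0,"ax":0,"ay":0,"az":0,"grip":20},{"x":-0.8,"y":-0.36,"z":0,"ax":0,"ay":0,"az":0,"grip":20},{"x":-0.8,"y":-0.36,"z":0,"ax":0,"ay":0,"az":0,"grip":20},{"x":-0.8,"y":-0.36,"z":0,"ax":0,"ay":0,"az":0,"grip":20},{"x":-0.8,"y":-0.36,"z":0,"ax":0,"ay":0,"az":0,"grip":20}]' 50
python3 -m jog '[{"x":-0.8,"y":-0.36,"z":0,"ax":0,"ay":0,"az":0,"grip":20},{"x":-0.8,"y":-0.36,"z":0,"ax":0,"ay":0,"az":0,"grip":20},{"x":-0.25,"y":-0.17,"z":0,"ax":0,"ay":0,"az":0,"grip":20},{"x":0,"y":0,"z":0,"ax":0,"ay":0,"az":0,"grip":20},{"x":0,"y":0,"z":0,"ax":0,"ay":0,"az":0,"grip":20}]' 50
python3 go.py .4785 -.2165 .135
python3 - <<'E'
from rig import eyes
import cv2,numpy as np
c=[]
for n,(x,y) in(("side",(260,200)),("top",(360,195))):
    s=eyes.snapshot(n); np.savez(n+"2.npz",**s); c.append(cv2.resize(s["frame"][y:y+200,x:x+130] if n=="side" else s["frame"][y:y+100,x:x+130],None,fx=3,fy=3,interpolation=cv2.INTER_CUBIC))
can=np.zeros((600,790,3),np.uint8); can[:,:390]=c[0]; can[:300,400:790]=c[1]; cv2.imwrite("pics/c2.png",can)
E
```

```text
time_s: 4.95
eef_pos: [0.5116, 0.1029, 0.1343]
tcp_rot: [0.582, 0.813, -0.0, 0.0]
contact_force: [0.2, -0.5, -1.2]
finger_gap: 0.0356
grasp_force: 50.0
time_s: 5.45
eef_pos: [0.4904, -0.1156, 0.1345]
tcp_rot: [0.582, 0.813, 0.0, 0.0]
contact_force: [0.6, -1.2, -2.1]
finger_gap: 0.0353
grasp_force: 50.0
time_s: 5.95
eef_pos: [0.478, -0.215, 0.134]
tcp_rot: [0.583, 0.812, 0.0, -0.001]
contact_force: [0.0, -0.6, -2.2]
finger_gap: 0.035
grasp_force: 50.0
t 5.95 tcp [ 0.478 -0.215  0.134] yaw 108.67 zaxis [-0.0006  0.0012 -1.    ] j [-0.64  0.29  1.72  0.    1.14 -0.96]
units x,y,z: [-0.0313  0.0008 -0.0207] F [ 0.0041 -0.5996 -2.2386] M [-0.0651  0.0879  0.029 ] gap 0.03499979181159713 grip 49.998984932899475
```

View pics/c2.png

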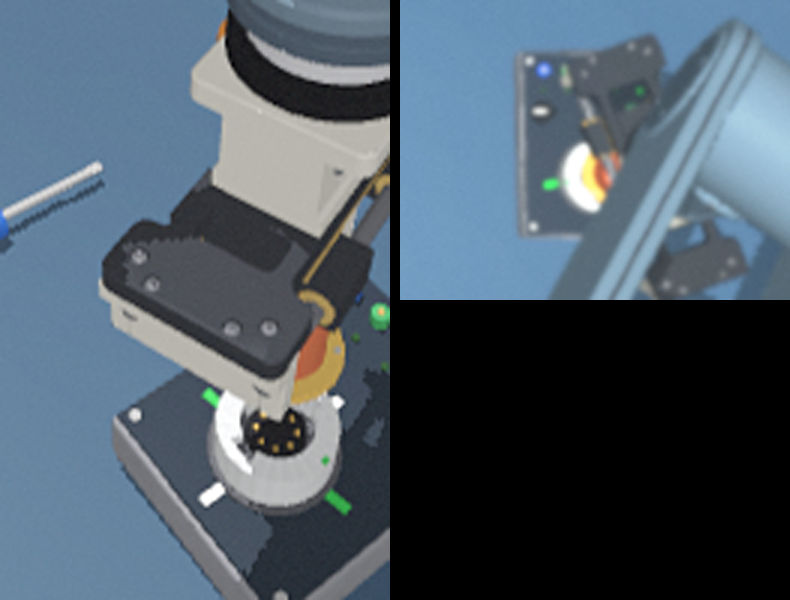

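```bash
python3 - <<'E'
from h import *
from scipy.optimize import least_squares
np.set_printoptions(suppress=True,precision=4)
tcp=np.array([.478,-.215,.134])
for n in("side","top"):
    s=dict(np.load(n+"2.npz")); z=.127
    u=w2px(s,[tcp[0],tcp[1],z])[0]; x,y=u.astype(int)-20
    g=mask(s["frame"],(16,90,110),(32,255,255),(x,y,40,40)); k,l,st,c=cv2.connectedComponentsWithStats(g); i=1+st[1:,4].argmax(); print(n,u,st[i],c[i])
    h=cv2.convexHull(pts(l==i).astype(np.float32))[:,0]
    p=px2w(s,h,z)[:,:2]; v=p-tcp[:2]; q=np.linalg.norm(v,axis=1); print(np.c_[h,v*1000,q*1000].round(1))
    # outer points, seen side
    k=q>.024; f=least_squares(lambda c:np.hypot(*(p[k]-c).T)-.0275,tcp[:2],loss="soft_l1",f_scale=.001); print("centre-tcp mm",(f.x-tcp[:2])*1000,k.sum(),(f.fun*1000).round(1))
E
```

```text
side [355.5136 314.9506] [357 309  18  25 184] [366.9728 323.587 ]
[[374.  321.   13.4 -21.9  25.7]
 [373.  324.    9.1 -24.4  26. ]
 [371.  327.    3.8 -26.   26.2]
 [369.  329.   -0.3 -26.5  26.5]
 [365.  332.   -7.6 -26.4  27.5]
 [362.  333.  -11.7 -25.1  27.7]
 [357.  333.  -16.9 -21.1  27.1]
 [357.  331.  -14.9 -19.   24.2]
 [358.  327.   -9.8 -15.5  18.4]
 [370.  310.   21.2  -6.3  22.1]
 [372.  309.   24.5  -6.8  25.4]
 [373.  311.   23.3 -10.   25.4]
 [374.  314.   21.1 -14.2  25.4]]
centre-tcp mm [-1.5805  1.1163] 11 [-0.   0.1  0.1  0.1  0.7  0.6 -0.5 -3.4 -0.2 -0.2 -0.2]
top [431.3747 252.7867] [421 247   8  15  50] [423.7  253.96]
[[428.  259.  -15.4   9.2  18. ]
 [427.  261.  -20.4  12.   23.6]
 [426.  261.  -20.3  14.5  25. ]
 [421.  255.   -5.3  26.3  26.8]
 [421.  251.    4.7  25.9  26.3]
 [422.  248.   12.2  23.   26. ]
 [423.  247.   14.6  20.4  25.1]
 [424.  247.   14.6  17.8  23.1]]
centre-tcp mm [ 0.5523 -1.8164] 5 [-1.   1.2  0.5 -0.1 -1.2]
```

```bash
python3 -m jog '[{"x":-0.02,"y":0.01,"z":0.2,"ax":0,"ay":0,"az":0,"grip":20},{"x":0,"y":0,"z":0.3,"ax":0,"ay":0,"az":0,"grip":20},{"x":0,"y":0,"z":0.2,"ax":0,"ay":0,"az":0,"grip":20},{"x":0,"y":0,"z":0.08,"ax":0,"ay":0,"az":0,"grip":20},{"x":0,"y":0,"z":0,"ax":0,"ay":0,"az":0,"grip":20}]' 55
python3 go.py .4787 -.2158 .095
python3 -m jog '[{"x":0,"y":0,"z":0.05,"ax":0,"ay":0,"az":0,"grip":20},{"x":0,"y":0,"z":0.05,"ax":0,"ay":0,"az":0,"grip":20},{"x":0,"y":0,"z":0.03,"ax":0,"ay":0,"az":0,"grip":20},{"x":0,"y":0,"z":0,"ax":0,"ay":0,"az":0,"grip":20}]' 55
python3 go.py .4787 -.2158 .076
```

```text
time_s: 6.55
eef_pos: [0.4788, -0.2157, 0.0943]
tcp_rot: [0.583, 0.813, 0.0, -0.001]
contact_force: [-0.0, 0.1, -2.4]
finger_gap: 0.0355
grasp_force: 55.0
t 6.55 tcp [ 0.4788 -0.2157  0.0943] yaw 108.71 zaxis [-0.0014  0.0011 -1.    ] j [-0.64  0.33  1.76  0.    1.05 -0.96]
units x,y,z: [-0.0007 -0.0018 -0.0143] F [-0.0372  0.147  -2.3585] M [-0.0807  0.049  -0.032 ] gap 0.03545678256366782 grip 54.99906778335571
time_s: 6.95
eef_pos: [0.4791, -0.2166, 0.0886]
tcp_rot: [0.583, 0.812, -0.0, -0.0]
contact_force: [-0.1, 0.5, -1.8]
finger_gap: 0.0356
grasp_force: 55.0
t 6.95 tcp [ 0.4791 -0.2166  0.0886] yaw 108.66 zaxis [-0.  0. -1.] j [-0.64  0.34  1.77 -0.    1.03 -0.96]
units x,y,z: [ 0.0165 -0.0018  0.2526] F [-0.0586  0.4969 -1.7762] M [-0.1183  0.0557 -0.0079] gap 0.03556533695155593 grip 54.99894618988037
```

```bash
python3 -m jog '[{"x":0,"y":0,"z":0.05,"ax":0,"ay":0,"az":0,"grip":20},{"x":0,"y":0,"z":0.04,"ax":0,"ay":0,"az":0,"grip":20},{"x":0,"y":0,"z":0,"ax":0,"ay":0,"az":0,"grip":20}]' 60
python3 go.py .4787 -.2158 .076
python3 -m jog '[{"x":0,"y":0,"z":0.04,"ax":0,"ay":0,"az":0,"grip":20},{"x":0,"y":0,"z":0.04,"ax":0,"ay":0,"az":0,"grip":20},{"x":0,"y":0,"z":0,"ax":0,"ay":0,"az":0,"grip":20}]' 60
python3 go.py .4787 -.2158 .076
```

```text
time_s: 7.25
eef_pos: [0.4794, -0.2168, 0.0845]
tcp_rot: [0.583, 0.812, -0.0, 0.0]
contact_force: [-1.2, 0.7, 2.0]
finger_gap: 0.0355
grasp_force: 60.0
t 7.25 tcp [ 0.4794 -0.2168  0.0845] yaw 108.67 zaxis [ 0.0006 -0.0005 -1.    ] j [-0.64  0.35  1.77 -0.    1.02 -0.96]
units x,y,z: [ 0.0231 -0.0065  0.1693] F [-1.2361  0.656   1.9621] M [-0.0429  0.223   0.0388] gap 0.035457056503685296 grip 60.000935196876526
time_s: 7.55
eef_pos: [0.4794, -0.2168, 0.0804]
tcp_rot: [0.583, 0.812, -0.0, 0.0]
contact_force: [-0.8, 0.9, 5.0]
finger_gap: 0.0352
grasp_force: 60.0
t 7.55 tcp [ 0.4794 -0.2168  0.0804] yaw 108.68 zaxis [ 0.0007 -0.0006 -1.    ] j [-0.64  0.35  1.78 -0.    1.01 -0.96]
units x,y,z: [ 0.0227 -0.007   0.088 ] F [-0.788   0.8984  5.0111] M [0.0001 0.2082 0.0014] gap 0.03520417685857029 grip 60.0022029876709
```

Spring contact, as expected (about 4 N at 0.0845, rising): the lugs are in. I press on to home.

```bash
python3 -m jog '[{"x":0,"y":0,"z":0.05,"ax":0,"ay":0,"az":0,"grip":20},{"x":0,"y":0,"z":0.04,"ax":0,"ay":0,"az":0,"grip":20},{"x":0,"y":0,"z":0.02,"ax":0,"ay":0,"az":0,"grip":20},{"x":0,"y":0,"z":0,"ax":0,"ay":0,"az":0,"grip":20}]' 60
python3 go.py .4787 -.2158 .076
python3 -m jog '[{"x":0,"y":0,"z":0.02,"ax":0,"ay":0,"az":0,"grip":20},{"x":0,"y":0,"z":0,"ax":0,"ay":0,"az":0,"grip":20}]' 60
python3 go.py .4787 -.2158 .076
```

```text
time_s: 7.95
eef_pos: [0.4794, -0.2168, 0.076]
tcp_rot: [0.583, 0.812, -0.0, 0.001]
contact_force: [-3.6, 1.5, 13.2]
finger_gap: 0.0353
grasp_force: 60.0
t 7.95 tcp [ 0.4794 -0.2168  0.076 ] yaw 108.68 zaxis [ 0.001  -0.0009 -1.    ] j [-0.64  0.36  1.78 -0.    1.   -0.96]
units x,y,z: [ 0.024  -0.007   0.0006] F [-3.5611  1.4805 13.2353] M [0.2404 0.6152 0.0312] gap 0.035280236027385274 grip 60.00537872314453
time_s: 8.15
eef_pos: [0.4794, -0.2168, 0.076]
tcp_rot: [0.583, 0.813, -0.0, 0.001]
contact_force: [-5.0, 3.5, 21.6]
finger_gap: 0.035
grasp_force: 60.0
t 8.15 tcp [ 0.4794 -0.2168  0.076 ] yaw 108.69 zaxis [ 0.0013 -0.0013 -1.    ] j [-0.64  0.36  1.78 -0.    1.   -0.96]
units x,y,z: [ 0.0243 -0.0071 -0.0001] F [-5.0324  3.4586 21.5676] M [ 0.4827  1.126  -0.0458] gap 0.03499947676881675 grip 60.00896394252777
```

```bash
python3 -m jog '[{"x":0,"y":0,"z":0,"ax":0,"ay":0,"az":0.6,"grip":20},{"x":0,"y":0,"z":0,"ax":0,"ay":0,"az":0.7,"grip":20},{"x":0,"y":0,"z":0,"ax":0,"ay":0,"az":0.7,"grip":20},{"x":0,"y":0,"z":0,"ax":0,"ay":0,"az":0,"grip":20}]' 60
python3 go.py .4787 -.2158 .076
python3 -m jog '[{"x":0,"y":0,"z":0,"ax":0,"ay":0,"az":0.8,"grip":20},{"x":0,"y":0,"z":0,"ax":0,"ay":0,"az":0.8,"grip":20},{"x":0,"y":0,"z":0,"ax":0,"ay":0,"az":0.8,"grip":20},{"x":0,"y":0,"z":0,"ax":0,"ay":0,"az":0.8,"grip":20},{"x":0,"y":0,"z":0,"ax":0,"ay":0,"az":0.8,"grip":20}]' 60
python3 go.py .4787 -.2158 .076
```

```text
time_s: 8.55
eef_pos: [0.4801, -0.2173, 0.076]
tcp_rot: [0.652, 0.758, 0.0, 0.002]
contact_force: [-3.8, 1.9, 18.3]
finger_gap: 0.035
grasp_force: 60.0
t 8.55 tcp [ 0.4801 -0.2173  0.076 ] yaw 98.59 zaxis [ 0.0026 -0.0022 -1.    ] j [-0.64  0.36  1.78 -0.    1.   -0.79]
units x,y,z: [ 0.0332 -0.0231 -0.0001] F [-3.8271  1.8958 18.3027] M [ 0.3302  0.8005 -0.0479] gap 0.035041498582703515 grip 60.01423895359039
time_s: 9.05
eef_pos: [0.4799, -0.2171, 0.076]
tcp_rot: [0.774, 0.633, 0.0, 0.001]
contact_force: [-3.9, 2.4, 19.0]
finger_gap: 0.0354
grasp_force: 60.0
t 9.05 tcp [ 0.4799 -0.2171  0.076 ] yaw 78.56 zaxis [ 0.0021 -0.0021 -1.    ] j [-0.64  0.36  1.78 -0.    1.   -0.44]
units x,y,z: [ 0.0212 -0.0288 -0.0006] F [-3.8509  2.4446 18.9964] M [0.4502 1.0022 0.2554] gap 0.03535973048303632 grip 60.01306772232056
```

```bash
python3 -m jog '[{"x":0,"y":0,"z":0,"ax":0,"ay":0,"az":0.9,"grip":20},{"x":0,"y":0,"z":0,"ax":0,"ay":0,"az":0.9,"grip":20},{"x":0,"y":0,"z":0,"ax":0,"ay":0,"az":0.9,"grip":20},{"x":0,"y":0,"z":0,"ax":0,"ay":0,"az":0.9,"grip":20},{"x":0,"y":0,"z":0,"ax":0,"ay":0,"az":0.9,"grip":20}]' 60
python3 go.py .4787 -.2158 .076
python3 -m jog '[{"x":0,"y":0,"z":0,"ax":0,"ay":0,"az":0.9,"grip":20},{"x":0,"y":0,"z":0,"ax":0,"ay":0,"az":0.9,"grip":20},{"x":0,"y":0,"z":0,"ax":0,"ay":0,"az":0.9,"grip":20},{"x":0,"y":0,"z":0,"ax":0,"ay":0,"az":0.5,"grip":20},{"x":0,"y":0,"z":0,"ax":0,"ay":0,"az":0,"grip":20}]' 60
python3 go.py .4787 -.2158 .076
python3 - <<'E'
from rig import eyes
import cv2,numpy as np
c=[]
for n,(x,y) in(("side",(290,270)),("top",(360,195))):
    s=eyes.snapshot(n); np.savez(n+"3.npz",**s); c.append(cv2.resize(s["frame"][y:y+130,x:x+130] if n=="side" else s["frame"][y:y+100,x:x+130],None,fx=3,fy=3,interpolation=cv2.INTER_CUBIC))
can=np.zeros((390,790,3),np.uint8); can[:,:390]=c[0]; can[:300,400:790]=c[1]; cv2.imwrite("pics/c3.png",can)
E
```

```text
time_s: 9.55
eef_pos: [0.4797, -0.217, 0.076]
tcp_rot: [0.883, 0.47, 0.0, 0.001]
contact_force: [-4.4, 3.1, 19.8]
finger_gap: 0.0357
grasp_force: 60.0
t 9.55 tcp [ 0.4797 -0.217   0.076 ] yaw 56.05 zaxis [ 0.0016 -0.0018 -1.    ] j [-0.64  0.36  1.78 -0.    1.   -0.04]
units x,y,z: [ 0.0086 -0.0289 -0.0004] F [-4.4437  3.1301 19.7725] M [0.5644 1.0386 0.233 ] gap 0.035707964751722006 grip 60.01350939273834
time_s: 10.05
eef_pos: [0.4795, -0.2169, 0.076]
tcp_rot: [0.939, 0.343, 0.0, 0.001]
contact_force: [-5.0, 2.6, 21.2]
finger_gap: 0.0357
grasp_force: 60.0
t 10.05 tcp [ 0.4795 -0.2169  0.076 ] yaw 40.14 zaxis [ 0.0013 -0.0016 -1.    ] j [-0.64  0.36  1.78 -0.    1.    0.23]
units x,y,z: [ 0.0023 -0.0264  0.0001] F [-5.0176  2.6274 21.1575] M [0.5249 1.204  0.0441] gap 0.03568270978322373 grip 60.014957785606384
```

View pics/c3.png

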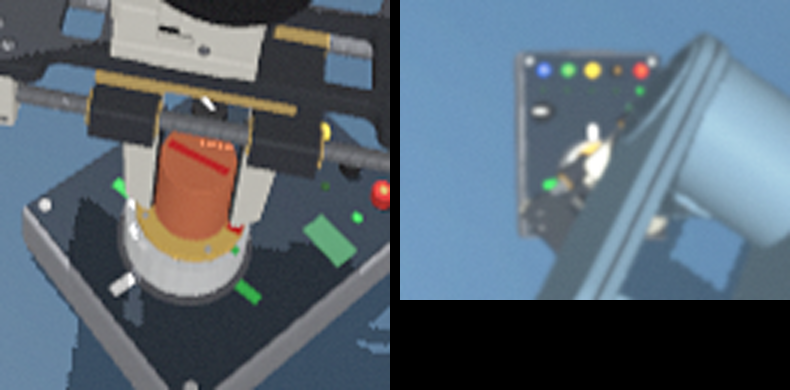

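The carrier turns with the gripper: the side crop shows the stripe from (170,143) to (227,172). The red flange mark at (237,230) is close to the green mark at (236,250). I twist on to the stop.

```bash
python3 - <<'E'
from h import *
s=dict(np.load("side3.npz")); p=px2w(s,[(290+170/3,270+143/3),(290+227/3,270+172/3)],.11); v=p[1]-p[0]; print(p,np.degrees(np.arctan2(v[1],v[0])))
E
python3 -m jog '[{"x":0,"y":0,"z":0,"ax":0,"ay":0,"az":0.8,"grip":20},{"x":0,"y":0,"z":0,"ax":0,"ay":0,"az":0.8,"grip":20},{"x":0,"y":0,"z":0,"ax":0,"ay":0,"az":0.4,"grip":20},{"x":0,"y":0,"z":0,"ax":0,"ay":0,"az":0,"grip":20}]' 60
python3 go.py .4787 -.2158 .076
python3 -m jog '[{"x":0,"y":0,"z":0.01,"ax":0,"ay":0,"az":0.4,"grip":20},{"x":0,"y":0,"z":0,"ax":0,"ay":0,"az":0.4,"grip":20},{"x":0,"y":0,"z":0,"ax":0,"ay":0,"az":0,"grip":20}]' 60
python3 go.py .4787 -.2158 .076
```

```text
[[ 0.47407874 -0.20317239  0.11      ]
 [ 0.48470265 -0.23032692  0.11      ]] -68.63263861595914
time_s: 10.55
eef_pos: [0.479, -0.2168, 0.076]
tcp_rot: [0.965, 0.26, -0.0, 0.001]
contact_force: [-6.3, 3.1, 22.1]
finger_gap: 0.035
grasp_force: 60.0
t 10.55 tcp [ 0.479  -0.2168  0.076 ] yaw 30.19 zaxis [ 0.0004 -0.0015 -1.    ] j [-0.64  0.36  1.78 -0.    1.    0.41]
units x,y,z: [ 0.0048 -0.0212 -0.0006] F [-6.2886  3.1023 22.1069] M [0.5043 1.4733 0.2323] gap 0.03497366912320154 grip 60.01402974128723
time_s: 10.85
eef_pos: [0.4781, -0.2168, 0.076]
tcp_rot: [0.974, 0.227, -0.001, 0.001]
contact_force: [-11.5, 3.5, 28.4]
finger_gap: 0.0348
grasp_force: 60.0
t 10.85 tcp [ 0.4781 -0.2168  0.076 ] yaw 26.26 zaxis [-0.0013 -0.0017 -1.    ] j [-0.64  0.36  1.78 -0.    1.    0.48]
units x,y,z: [ 0.019  -0.0125 -0.0006] F [-11.5373   3.4518  28.4235] M [0.5927 2.1514 0.6413] gap 0.03476274621555264 grip 60.0178062915802
```

```bash
python3 - <<'E'
from rig import eyes
from h import *
s=eyes.snapshot("side"); np.savez("side4.npz",**s); f=s["frame"]
cv2.imwrite("pics/c4.png",cv2.resize(f[300:380,310:400],None,fx=6,fy=6,interpolation=cv2.INTER_CUBIC))
b=f.astype(int); m=((b[...,1]<b[...,2]*.32)&(b[...,2]>110)).astype(np.uint8); k=np.zeros_like(m);k[305:333,338:375]=1; m&=k
print(axis(s,m,.11), pts(m).mean(0))
s3=dict(np.load("side3.npz")); b=s3["frame"].astype(int); m=((b[...,1]<b[...,2]*.32)&(b[...,2]>110)).astype(np.uint8)&k; print("before",axis(s3,m,.11))
E
```

```text
(array([ 0.4782, -0.2156]), np.float64(98.5), array([0.001 , 0.0085]), 45) [354.91111111 322.4       ]
before (array([ 0.4794, -0.2157]), np.float64(111.5), array([0.0009, 0.0089]), 43)
```

View pics/c4.png

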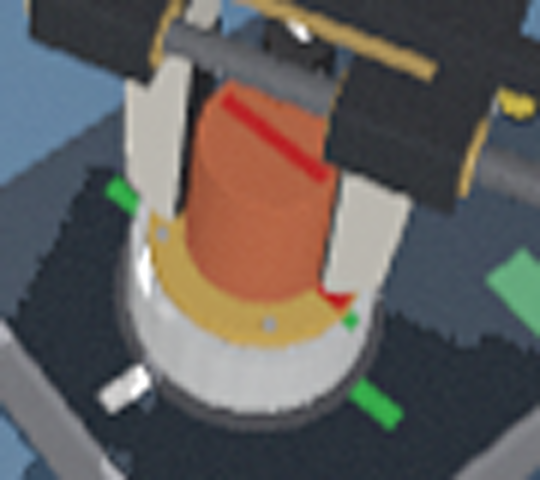

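The stripe now lies at -81.5°, against about -81° for the green marks. The red flange mark at (340,298) sits just by the rim's green mark at (350,320), and the flange is down on the rim. I let it settle briefly, then hand in.

```bash
python3 -m jog '[{"x":0,"y":0,"z":0,"ax":0,"ay":0,"az":0,"grip":20},{"x":0,"y":0,"z":0,"ax":0,"ay":0,"az":0,"grip":20},{"x":0,"y":0,"z":0,"ax":0,"ay":0,"az":0,"grip":20}]' 60
python3 go.py .4787 -.2158 .076 && python3 -c "
from rig import order
print(order.finish_job())"
```

```text
time_s: 11.2
eef_pos: [0.4781, -0.2168, 0.076]
tcp_rot: [0.974, 0.227, -0.001, 0.001]
contact_force: [-11.5, 2.2, 27.7]
finger_gap: 0.0353
grasp_force: 60.0
t 11.2 tcp [ 0.4781 -0.2168  0.076 ] yaw 26.3 zaxis [-0.0013 -0.0016 -1.    ] j [-0.64  0.36  1.78 -0.    1.    0.48]
units x,y,z: [ 0.0193 -0.0122 -0.0006] F [-11.5009   2.18    27.6551] M [0.6466 2.081  0.6722] gap 0.03525855694083784 grip 60.01750409603119
the job is handed in; nothing more can be done
None
```

I plugged the copper carrier into the socket, twisted it clockwise to the stop and handed the job in at about 11.2 s, still gripped at 60 N and pressed home with about 28 N; no verdict was returned.

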